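Shut the bead kiln and start the anneal

TASK

Ease the kiln door fully shut with the fingers without slamming it, then start the anneal on the kiln controller: press its two green keys together, one under each fingertip, hold both right down for three seconds, then let go. Do not press the red stop key between them or the buttons of the fan starter; leave the door shut and everything else on the bench where it stands.

Things in the scene. Friction and masses are not known exactly. Their poses are not given: they have to be found in the camera images.
- kiln: the blue-grey bench kiln (fixed), 260 mm deep, 300 wide, 245 high, on four feet; a ceramic stub at the back of its roof ends 293 mm above the table. Origin on the table under its centre; its front, which carries the door, looks along its own -x, 130 mm from the origin; +y is the hinge side (left for someone facing the front), z up.
- kiln_door (a joint): angle of the kiln's door in rad: 0 fully shut, positive open (starts 0.4 to 0.8). Upright panel 230 mm wide, 190 high, 30 thick, its top edge 235 mm above the table. It hangs on the left of the kiln's front and, seen from above, turns clockwise as it opens, its free edge swinging out to the kiln's -x. It stays where it is left; under 3 N at the free edge moves it.
- door_hinge (a point): a point on the door's vertical hinge axis (inner left edge of the panel) at the door's bottom edge, 45 mm above the table. Its x axis is square to the door and points into the kiln (outward is -x), its -y axis runs along the door to the free edge; both turn with the door. The outer face lies 30 mm outside the axis.
- door_handle (a point): middle of the black upright bar handle near the door's free edge: 15 mm thick, 42 mm outside the face at its farthest, from 57 to 153 mm above the table, 200 mm from the hinge axis. No need to take hold of it. Axes as for door_hinge.
- door_push (a point): the place to push: a point on the door's outer face near the free edge, 185 mm from the hinge axis, 200 mm above the table (35 mm below the door's top edge, above the handle); axes as for door_hinge.
- controller: the kiln controller (fixed): dark desk case 150 mm deep, 170 wide, 45 high in front, 85 at the back. Its aluminium face slopes up at 14.9 degrees (0.261 rad) along its own +x, with a dark display on the upper half and a row of three round keys on the lower: green, red, green. Origin on the table under its centre; x to the high back, y along the key row to the left key, z up.
- key_left (a joint): travel of the left green key in m, square to the sloping face: 0 is up, 0.006 fully down; it counts as pressed from 0.004 on. Springy: about 1.2 N to start it, 4 N at the bottom.
- key_left_top (a point): centre of the top of the left green key: round, 16 mm across, its top 11 mm above the face when up; the bezel (23 mm across) is 3 mm high. z points square out of the sloping face, y along the row of keys. The two green keys stand 52 mm apart, centre to centre.
- key_right (a joint): travel of the right green key, as for key_left.
- key_right_top (a point): centre of the top of the right green key (same size and axes as the left).
- key_stop (a joint): travel of the red stop key, of the same size and height, midway between the two green keys; not to be pressed (it acts at 0.002 m).
- key_stop_top (a point): centre of the top of the red stop key; axes as for the green keys.
- fan_starter: the extractor fan's two-button starter (fixed): light grey box 150 x 80 x 58 mm with a green and a red 22 mm button, tops 70 mm above the table; origin on the table under its centre. It and the controller may change places. Leave alone.
- fan_on (a joint): travel of the fan starter's green button (0 up, 0.006 down; acts at 0.002); not to be pressed.
- fan_off (a joint): travel of the fan starter's red button, likewise; not to be pressed.
- water_pot: the olive-green stoneware water pot, 132 mm across, 72 mm high; origin under its centre. Leave alone.
- paddle: the loose graphite paddle lying flat: black plate 75 x 62 x 12 mm and dark handle 16 mm thick, 240 mm long in all along its own x; origin on the table about 5 mm from its middle. Leave alone.
- bead_dish: the white dish of finished beads, 100 mm across, 22 mm high; origin under its centre. Leave alone.
- mandrel_stand: the wooden block (60 x 140 x 25 mm) with seven thin upright steel mandrels with white tips, up to 237 mm high; origin under its centre. Leave alone.
- rod_tray: the clear acrylic tray of coloured glass rods, 300 x 100 x 40 mm; origin under its centre. Leave alone.
- frit_jar: the amber glass jar with an aluminium cap, 54 mm across, 75 mm high; origin under its centre. Leave alone.
- bead_blue: a loose blue glass bead, 18 mm across, 11 mm high; origin under its centre. Leave alone.
- bead_green: a loose green glass bead, 18 mm across, 11 mm high; origin under its centre. Leave alone.

How it is judged:
By the outcome, as a careful person would: the job done as asked, in the order asked, and still so for the second after the job is handed in, with the robot touching nothing.
It also fails if it takes over 61 s, if anything falls off the work surface, if the arm or the gripper's body presses on something with over 40 N, if the wrist force passes 120 N, or if a joint passes its speed limit or range.

ROBOT

A 6-joint arm with a two-finger parallel gripper is mounted at the origin on the work surface. World frame = base frame: x ahead of the robot, y to its left, z up, the work surface at z = 0. Lengths are in m, angles in rad, forces in N, time in s.
With the tool pointing down it reaches from about 0.35 to 0.975 m from the base axis. Payload 4.9 kg.
Tool frame: the origin (TCP) lies at the very end of the fingers, on their centre line; the grasp point (between the pads) lies 19 mm behind it; z points along the fingers, y is the line along which they close (so a half turn about z gives the same grasp; the last joint's range is limited). The gripper opens to 85 mm and grips with 20 to 120 N. Pads are 22 mm wide; open, the fingers measure 114 mm over their backs; the gripper's body (76 mm by 85 mm) begins 54 mm behind the grasp point. The pads swing forward as they close: fully open they stand 13 mm farther back than shut.
Start: joints at [-1.278, 0.053, 1.613, -0, 1.476, -0.119], TCP at [0.25, -0.573, 0.231] pointing down, gripper open.
Joint ranges: [-3.01, 3.01], [-1.01, 2.22], [0.06, 2.58], [-1.02, 4.17], [0.09, 2.62], [-3.14, 3.14]. Speed limits (rad/s): [2.57, 2.57, 3.14, 3.14, 3.14, 3.14].

INTERFACE

Orientations are given as a unit quaternion [w, x, y, z].
In Python, from plant import state, optics, ticket, nets gives the robot as it stands. The module is installed in compiled form; this text tells all that it offers.
- The arm moves only by the shell command python3 -m inch 'ROWS' [OPENING]. ROWS is JSON, a list of rows, each an object of numbers: "dx", "dy", "dz": the shift along the tool's x, y, z as a fraction of full scale; "rx", "ry", "rz": the turn, a rotation vector about the tool's x, y, z as a fraction of full scale. In form: [{"dx": .., "dy": .., "dz": .., "rx": .., "ry": .., "rz": ..}, ...]. A call has 1 to 5 rows; each row is the pose to reach, as a shift and turn from the pose commanded when the call began, along the tool's axes at that moment; what a row does not reach only later rows make up. Full scale, the value 1, is 0.8 m for a shift and 1.5 rad for a turn. A row lasts 1/10 s, in which the tool goes at most 50 mm and 8.59 degrees, less where a joint would pass 70% of its speed; a pose out of reach is approached as far as the arm can. A call with a number of a shift or a turn outside -1 to 1 is refused whole. A call with a gripper value outside its range is refused whole. OPENING is the opening, from -1 (shut) to 1 (fully open), set as the call begins (- or left out, the last holds). The fingers move at their own pace and stop on an object; the grip force is fixed at half the most. Time passes only in rows, so rows that repeat a pose let the fingers close. It gives the time, the measured TCP pose, the force, the opening and the grip force at its end, in the units of the state.
- state(): the state, without advancing time (a new reading comes with each control period).
- optics.grab_frame(name): name is "scene" or "top"; returns the picture (480x640x3 uint8, red, green, blue); there is no depth.
- optics.camera_info(name): a dict with "fx", "fy", "cx", "cy" (pixels), "R" (3x3) and "t" (3): a world point X has camera coordinates R X + t. Camera axes: x right, y down, z forward; pixel columns grow to the right and rows downward; lengths in m; the calibration is good to about 2 mm. A picture is of the moment at which its call begins. camera_info takes no time and is no camera call.
- ticket.job_done(): hands the job in; it is judged then, once.
Trained networks look in the newest picture that a camera, given by its name, has taken for a name from the list of things; names that differ only in an ending like _2 or _b are one class to them, and where a whole thing is asked for, a point or a joint stands for the part that bears it (a point fixed in the world has none). Each returns a list of dicts, best first, with "confidence" (0 to 1); they miss things now and then, are a little off and sometimes report something else, mostly with a low value. They report only what shows in the picture. A call takes as long as a camera call.
- nets.boxes_of(camera, name): "bbox" ([centre column, centre row, width, height] in pixels, round what is visible of it).
- nets.outline_of(camera, name): "pixels" (480x640 bool, what is visible of it) and "bbox" ([centre column, centre row, width, height] in pixels, round what is visible of it).
The state is a dict: "time": time; "joint_pos": joint angles; "joint_vel": joint speeds; "joint_efforts": joint torques, N m; "tool_pos": TCP position; "tool_rot": TCP orientation; "contact_force": force on the tool from outside, world axes, zero at the start; "ft_torque": the same for the moment, N m; "gripper_width": opening from 0.0 (shut) to 1.0 (fully open); "grasp_force": force on a finger pad.
Only numpy, scipy, OpenCV 4.12 (cv2) and the standard library are available. Lean on these libraries where they do the work, as an engineer would, in place of code of your own. Each camera call takes 0.05 s, during which the arm holds its last target. There are 200 camera calls.

## Working session

There is one attempt and no reset: what is moved stays moved. The work goes in short steps, Python scripts to look and compute and a shell command to move; the robot and the scene stay as the last step left them, time stands still between calls to the robot, and variables do not carry over. Pictures are saved under pics/ and viewed, at most 14 in all, crops included, and the job is handed in when it is done.

```bash
mkdir -p pics; python3 - <<'E'
from plant import state, optics
import cv2,numpy as np
np.set_printoptions(precision=4,suppress=True)
for n in("scene","top"):
    cv2.imwrite(f"pics/{n}0.png",optics.grab_frame(n)[:,:,::-1])
    c=optics.camera_info(n);R=np.array(c["R"]);print(n,c["fx"],c["fy"],c["cx"],c["cy"]);print(R,c["t"],"pos",-R.T@np.array(c["t"]))
s=state();print(s)
E
```

```text
scene 511.9555847628826 511.9555847628826 321.81892514772164 244.43218095225996
[[ 0.6937  0.7202  0.0038]
 [ 0.6004 -0.5754 -0.5553]
 [-0.3977  0.3875 -0.8316]] [-0.297  -0.3229  2.0483] pos [ 1.2146 -0.7656  1.5253]
top 600.8322806099791 600.8322806099791 320.1413858757055 247.50166691969596
[[-0.0037 -1.      0.0013]
 [-0.9957  0.0036 -0.093 ]
 [ 0.093  -0.0017 -0.9957]] [-0.0929  0.5636  1.6394] pos [ 0.4083 -0.0922  1.6849]
{'time': 0.1, 'joint_pos': array([-1.278 ,  0.0533,  1.6141,  0.    ,  1.476 , -0.119 ]), 'joint_vel': array([-0.0005, -0.0013, -0.005 , -0.0002,  0.001 ,  0.002 ]), 'joint_efforts': array([ -0.0003, -39.4902, -37.1365,  -0.0001,   0.0039,  -0.    ]), 'tool_pos': array([ 0.25  , -0.5722,  0.2302]), 'tool_rot': array([-0.0009,  0.9789,  0.2044, -0.0001]), 'contact_force': array([-0.2213, -1.0209,  0.3281]), 'ft_torque': array([-0.0386, -0.0538, -0.0535]), 'grasp_force': 0.0, 'gripper_width': 0.9976239913490513}
```

View pics/scene0.png

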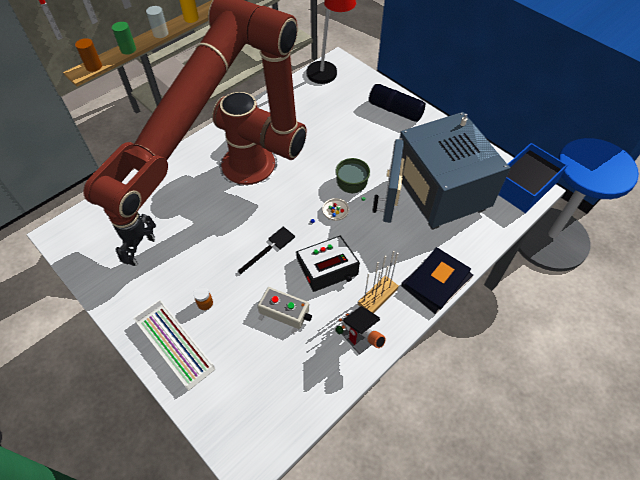

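View pics/top0.png

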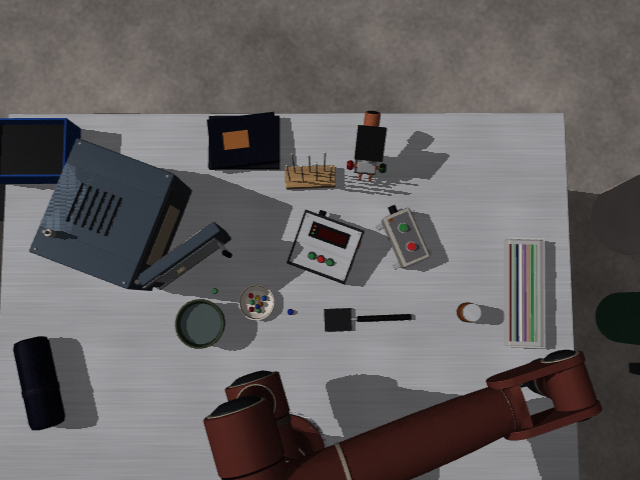

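The top view shows the kiln upper left, its front facing right, with roof corners near (80,140), (190,190) and (30,250). The open door runs from the hinge at about (140,288) to the free edge at about (222,228). The controller is near (325,245) with keys at (312,256), (321,259) and (330,262). The fan starter is at (405,237). Next, zoomed crops.

```bash
cat > h.py <<'E'
from plant import state, optics, nets
import cv2,numpy as np
from scipy.spatial.transform import Rotation as Ro
np.set_printoptions(precision=4,suppress=True)
def cam(n):
    c=optics.camera_info(n);return c,np.array(c["R"]),np.array(c["t"])
def p2w(n,u,v,z):
    c,R,t=cam(n);d=R.T@np.array([(u-c["cx"])/c["fx"],(v-c["cy"])/c["fy"],1]);p=-R.T@t
    return p+d*(z-p[2])/d[2]
def w2p(n,X):
    c,R,t=cam(n);q=R@np.asarray(X,float)+t;return np.array([c["fx"]*q[0]/q[2]+c["cx"],c["fy"]*q[1]/q[2]+c["cy"]])
def tri(pix):
    A=[];b=[]
    for n,(u,v) in pix.items():
        c,R,t=cam(n)
        for r,k in((0,(u-c["cx"])/c["fx"]),(1,(v-c["cy"])/c["fy"])):
            A.append(R[r]-k*R[2]);b.append(k*t[2]-t[r])
    return np.linalg.lstsq(np.array(A),np.array(b),rcond=None)[0]
E
python3 - <<'E'
from h import *
for n in("top","scene"):
    for k in("key_left_top","key_right_top","key_stop_top","door_push","controller","door_handle","fan_starter","mandrel_stand"):
        print(n,k,[(np.round(b["bbox"],1),round(b["confidence"],2)) for b in nets.boxes_of(n,k)[:3]])
a=cv2.imread("pics/top0.png");b=cv2.imread("pics/scene0.png")
cv2.imwrite("pics/c1.png",cv2.resize(a[130:310,20:260],None,fx=3.33,fy=3.33,interpolation=cv2.INTER_CUBIC))
x=cv2.resize(a[200:290,275:375],(400,360),interpolation=cv2.INTER_CUBIC);y=cv2.resize(b[225:315,280:380],(400,360),interpolation=cv2.INTER_CUBIC)
cv2.imwrite("pics/c2.png",np.hstack([x,y]))
E
```

```text
top key_left_top []
top key_right_top []
top key_stop_top [(array([182.6, 254.5, 103.4,  67.3]), 0.68)]
top door_push [(array([182.7, 254.8,  94. ,  71.4]), 0.84)]
top controller [(array([325.2, 245.9,  76.1,  76. ]), 0.62)]
top door_handle [(array([183.7, 255.7,  99.4,  66.9]), 0.94)]
top fan_starter [(array([404.6, 237. ,  57.4,  65.3]), 0.96), (array([130.8, 215.6, 199.1, 154.8]), 0.53), (array([183.1, 256. ,  97.6,  65.6]), 0.51)]
top mandrel_stand [(array([310.1, 174.5,  48.8,  31. ]), 0.74)]
scene key_left_top [(array([387. , 183.1,  33.3,  82.7]), 0.62), (array([284. , 309.2,  55.4,  47.8]), 0.31)]
scene key_right_top [(array([388.1, 179.8,  29.9,  83.8]), 0.7)]
scene key_stop_top [(array([387.9, 179.4,  33.2,  79.7]), 0.16)]
scene door_push [(array([386.5, 179.5,  32.7,  88.2]), 0.64)]
scene controller [(array([327. , 263.6,  64.2,  52.8]), 0.76)]
scene door_handle [(array([387.2, 181.9,  27.4,  86.2]), 0.69)]
scene fan_starter [(array([283.4, 311.9,  52.5,  49.5]), 0.61), (array([335.8, 210.3,  26.7,  22.3]), 0.24)]
scene mandrel_stand [(array([378.7, 291.9,  38.2,  36.5]), 0.74)]
```

View pics/c1.png

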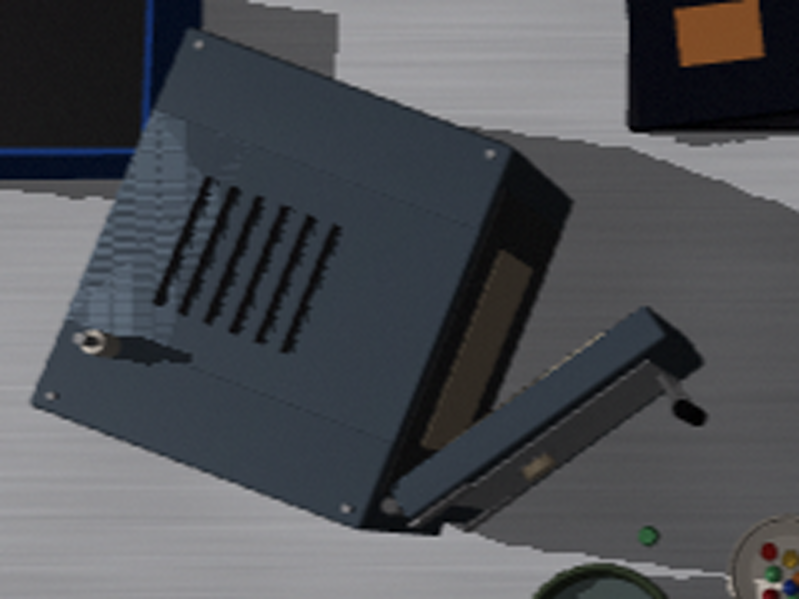

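View pics/c2.png

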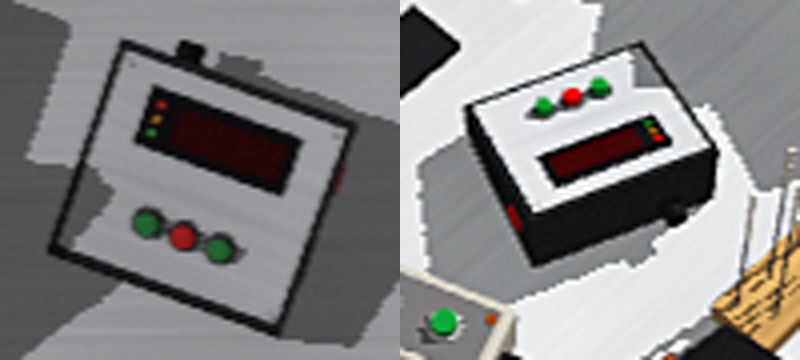

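The crops show the roof corners at (193,28), (513,150), (358,527) and (33,404). The door's top inner free corner is at (645,308). The keys sit at (148,222), (183,237) and (220,250) in the top half and at (600,87), (571,97) and (543,107) in the scene half.

```bash
cat > fit.py <<'E'
from h import *
from scipy.optimize import least_squares
def T(p):
    c,s=np.cos(p[2]),np.sin(p[2]);return np.array([[c,-s],[s,c]]),np.array(p[:2])
def tw(p,q): R,t=T(p);return np.r_[R@np.array(q[:2])+t,q[2]]
obs=[((.13,-.15,.245),(193,28)),((-.13,-.15,.245),(513,150)),((-.13,.15,.245),(358,527)),((.13,.15,.245),(33,404))]
f=lambda p:np.concatenate([w2p("top",tw(p,q))-(np.array(c)/3.33+[20,130]) for q,c in obs])
k=least_squares(f,[.43,.4,-1.2+3.14]); 
best=min((least_squares(f,[.43,.4,a]) for a in(0,1.57,3.14,-1.57)),key=lambda r:r.cost)
K=best.x;print("kiln",K,best.fun)
tc=p2w("top",645/3.33+20,308/3.33+130,.235);
R,t=T(K);print("door inner free corner kiln frame",R.T@(tc[:2]-t), "roof corner check")
tc=p2w("top",390/3.33+20,505/3.33+130,.245);print("hinge pin kiln frame",R.T@(tc[:2]-t))
for n,a,b in(("L",(148,222),(200,87)),("S",(183,237),(171,97)),("R",(220,250),(143,107))):
    a=np.array(a)/4+[275,200];b=np.array(b)/4+[280,225]
    print(n,tri(dict(top=a,scene=b)),"top@.0725",p2w("top",*a,.0725),"sc",p2w("scene",*b,.0725))
# controller face corners (case top): FL,BL,BR,FR
co=[((-.075,.085,.045),(48,250)),((.075,.085,.085),(122,40)),((.075,-.085,.085),(357,127)),((-.075,-.085,.045),(280,335))]
g=lambda p:np.concatenate([w2p("top",tw(p,q))-(np.array(c)/4+[275,200]) for q,c in co])
r=min((least_squares(g,[.4,-.1,a]) for a in(0,1.57,-1.57,3.14)),key=lambda r:r.cost);print("ctrl",r.x,r.fun)
print("S in ctrl frame",T(r.x)[0].T@(p2w("top",183/4+275,237/4+200,.0725)[:2]-r.x[:2]))
E
python3 fit.py
```

```text
kiln [0.6294 0.4316 1.2042] [-0.877  -1.165   1.5285 -0.6587  0.8852  1.6234 -1.5375  0.0825]
door inner free corner kiln frame [-0.2583 -0.0739] roof corner check
hinge pin kiln frame [-0.142   0.1244]
L [ 0.5395 -0.0714  0.0613] top@.0725 [ 0.5374 -0.0729  0.0725] sc [ 0.5459 -0.0752  0.0725]
S [ 0.5291 -0.0953  0.0595] top@.0725 [ 0.5272 -0.0965  0.0725] sc [ 0.5361 -0.1001  0.0725]
R [ 0.5203 -0.1202  0.0605] top@.0725 [ 0.5183 -0.1213  0.0725] sc [ 0.527  -0.1242  0.0725]
ctrl [ 0.5604 -0.1089 -0.357 ] [-0.4054  0.2913 -0.1457 -0.4256  0.5404 -0.4498  0.0026  0.5842]
S in ctrl frame [-0.0355  0.0001]
```

```bash
cat > go.py <<'E'
from h import *
K=(0.6294,0.4316,1.2042)
def down(a):
    c,s=np.cos(a),np.sin(a);return np.array([[c,s,0],[s,-c,0],[0,0,-1]])
def rows(p,Rt,p0=None,R0=None):
    s=state()
    if p0 is None: p0=s["tool_pos"]
    if R0 is None: w=s["tool_rot"];R0=Ro.from_quat([w[1],w[2],w[3],w[0]]).as_matrix()
    return np.r_[R0.T@(np.array(p)-p0)/.8, Ro.from_matrix(R0.T@Rt).as_rotvec()/1.5]
def door(th,x,y=-.185,z=.195):
    c,s=np.cos(K[2]),np.sin(K[2]);h=np.array([[c,-s],[s,c]])@[-.130,.115]+K[:2]
    a=K[2]-th;c,s=np.cos(a),np.sin(a);return np.r_[np.array([[c,-s],[s,c]])@[x,y]+h,z],a
E
python3 - <<'E'
from go import *
for th in(.59,.45,.3,.15,0): print(th,door(th,-.043),w2p("top",door(th,-.03)[0]))
print("way",rows([.5,-.2,.33],down(.41)))
p,a=door(.59,-.10); print(p,a)
E
```

```text
0.59 (array([0.5469, 0.1755, 0.195 ]), 0.6142) [208.6542 243.8836]
0.45 (array([0.5708, 0.1872, 0.195 ]), 0.7542) [203.5227 234.8452]
0.3 (array([0.5943, 0.2033, 0.195 ]), 0.9041999999999999) [196.6789 226.102 ]
0.15 (array([0.6151, 0.2227, 0.195 ]), 1.0542) [188.5954 218.5156]
0 (array([0.6327, 0.245 , 0.195 ]), 1.2042) [179.4532 212.2474]
way [ 0.4727 -0.302  -0.1233  0.0001 -0.      0.0012]
[0.5003 0.1426 0.195 ] 0.6142
```

```bash
python3 -m inch '[{"dx":0,"dy":0,"dz":-0.12},{"dx":0,"dy":0,"dz":-0.12},{"dx":0.47,"dy":-0.3,"dz":-0.12},{"dx":0.47,"dy":-0.3,"dz":-0.12},{"dx":0.47,"dy":-0.3,"dz":-0.12}]' -1; python3 - <<'E'
from go import *
print(rows([.5,-.2,.33],down(.41)))
E
```

```text
[ 0.4727 -0.302  -0.1233  0.0001 -0.      0.0012]validation failed for argument at $[0]...
```

```bash
python3 -m inch '[{"dx":0,"dy":0,"dz":-0.12,"rx":0,"ry":0,"rz":0},{"dx":0,"dy":0,"dz":-0.12,"rx":0,"ry":0,"rz":0},{"dx":0.47,"dy":-0.3,"dz":-0.12,"rx":0,"ry":0,"rz":0},{"dx":0.47,"dy":-0.3,"dz":-0.12,"rx":0,"ry":0,"rz":0},{"dx":0.47,"dy":-0.3,"dz":-0.12,"rx":0,"ry":0,"rz":0}]' -1; python3 - <<'E'
from go import *
print(rows([.5,-.2,.33],down(.41)))
E
```

```text
time: 1.4
tool_pos: [0.3343, -0.4471, 0.3279]
tool_rot: [0.001, 0.979, 0.204, 0.0]
contact_force: [1.5, 1.0, -0.3]
gripper_width: 0.14
grasp_force: 0.0
[ 0.3132 -0.2006 -0.0027  0.0008 -0.0003  0.0003]
```

```bash
python3 -m inch '[{"dx":0.31,"dy":-0.2,"dz":0,"rx":0,"ry":0,"rz":0},{"dx":0.31,"dy":-0.2,"dz":0,"rx":0,"ry":0,"rz":0},{"dx":0.31,"dy":-0.2,"dz":0,"rx":0,"ry":0,"rz":0},{"dx":0.31,"dy":-0.2,"dz":0,"rx":0,"ry":0,"rz":0},{"dx":0.31,"dy":-0.2,"dz":0,"rx":0,"ry":0,"rz":0}]'; python3 - <<'E'
from go import *
p,a=door(.59,-.10,z=.3); print(rows(p,down(a)))
E
```

```text
time: 1.9
tool_pos: [0.4727, -0.238, 0.3276]
tool_rot: [0.0, 0.979, 0.204, 0.0]
contact_force: [0.8, -1.3, -0.2]
gripper_width: -0.004
grasp_force: 0.0
[ 0.222  -0.4223  0.0343  0.0006 -0.0003 -0.1351]
```

```bash
python3 -m inch '[{"dx":0.22,"dy":-0.42,"dz":0.03,"rx":0,"ry":0,"rz":-0.135},{"dx":0.22,"dy":-0.42,"dz":0.03,"rx":0,"ry":0,"rz":-0.135},{"dx":0.22,"dy":-0.42,"dz":0.03,"rx":0,"ry":0,"rz":-0.135},{"dx":0.22,"dy":-0.42,"dz":0.03,"rx":0,"ry":0,"rz":-0.135},{"dx":0.22,"dy":-0.42,"dz":0.03,"rx":0,"ry":0,"rz":-0.135}]'; python3 -m inch '[{"dx":0.22,"dy":-0.2,"dz":0,"rx":0,"ry":0,"rz":0}]' ; python3 - <<'E'
from go import *
p,a=door(.59,-.10,z=.3); print(rows(p,down(a)))
E
```

```text
time: 2.4
tool_pos: [0.4894, 0.011, 0.3117]
tool_rot: [0.0, 0.953, 0.302, 0.0]
contact_force: [2.1, -0.0, 0.2]
gripper_width: -0.001
grasp_force: 0.0
time: 2.5
tool_pos: [0.4998, 0.0599, 0.3115]
tool_rot: [0.0, 0.953, 0.302, 0.0]
contact_force: [-0.2, -0.3, 0.7]
gripper_width: -0.003
grasp_force: 0.0
[ 0.0602 -0.0841  0.0143  0.0002 -0.0002  0.0001]
```

```bash
python3 -m inch '[{"dx":0.06,"dy":-0.084,"dz":0,"rx":0,"ry":0,"rz":0},{"dx":0.06,"dy":-0.084,"dz":0,"rx":0,"ry":0,"rz":0},{"dx":0.06,"dy":-0.084,"dz":0.14,"rx":0,"ry":0,"rz":0},{"dx":0.06,"dy":-0.084,"dz":0.14,"rx":0,"ry":0,"rz":0},{"dx":0.06,"dy":-0.084,"dz":0.14,"rx":0,"ry":0,"rz":0}]'; python3 - <<'E'
from go import *
p,a=door(.59,-.045); print(rows(p,down(a)))
cv2.imwrite("pics/t1.png",cv2.resize(optics.grab_frame("top")[150:330,100:340,::-1],None,fx=3.33,fy=3.33,interpolation=cv2.INTER_CUBIC))
E
```

```text
time: 3.0
tool_pos: [0.4971, 0.1403, 0.1929]
tool_rot: [-0.001, 0.953, 0.303, -0.005]
contact_force: [-0.2, 0.1, -1.0]
gripper_width: -0.002
grasp_force: 0.0
[ 0.0737  0.     -0.0033 -0.0034  0.0065  0.0006]
```

View pics/t1.png

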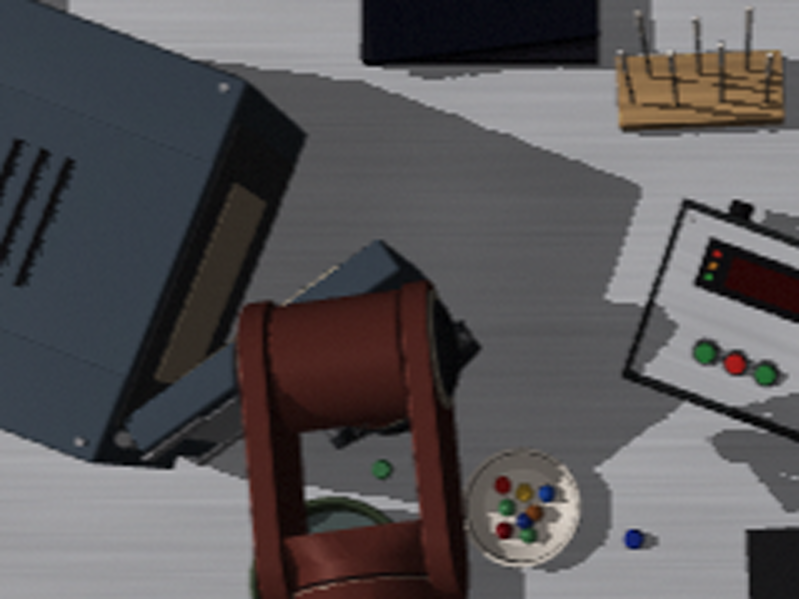

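The wrist is in front of the door's outer face near the free edge (crop about (400,300)), as computed. Now I approach slowly.

```bash
python3 -m inch '[{"dx":0.02,"dy":0,"dz":0,"rx":0,"ry":0,"rz":0},{"dx":0.035,"dy":0,"dz":0,"rx":0,"ry":0,"rz":0},{"dx":0.05,"dy":0,"dz":0,"rx":0,"ry":0,"rz":0},{"dx":0.06,"dy":0,"dz":0,"rx":0,"ry":0,"rz":0},{"dx":0.065,"dy":0,"dz":0,"rx":0,"ry":0,"rz":0}]';python3 -m inch '[{"dx":0.005,"dy":0,"dz":0,"rx":0,"ry":0,"rz":0},{"dx":0.01,"dy":0,"dz":0,"rx":0,"ry":0,"rz":0},{"dx":0.015,"dy":0,"dz":0,"rx":0,"ry":0,"rz":0},{"dx":0.02,"dy":0,"dz":0,"rx":0,"ry":0,"rz":0},{"dx":0.02,"dy":0,"dz":0,"rx":0,"ry":0,"rz":0}]'; python3 - <<'E'
from go import *
for th in(.45,.3,.15,.05,0):
  p,a=door(th,-.041); print(th,rows(p,down(a)))
E
```

```text
time: 3.55
tool_pos: [0.5445, 0.1708, 0.2005]
tool_rot: [0.0, 0.953, 0.302, 0.001]
contact_force: [-0.3, 0.4, 0.5]
gripper_width: 0.004
grasp_force: 0.0
time: 4.05
tool_pos: [0.5568, 0.1798, 0.1994]
tool_rot: [-0.0, 0.953, 0.302, 0.0]
contact_force: [-0.1, 0.1, -0.1]
gripper_width: -0.005
grasp_force: 0.0
0.45 [ 0.0221  0.0022  0.0056 -0.0001 -0.0002 -0.0932]
0.3 [ 0.0576  0.0023  0.0056 -0.0001 -0.0002 -0.1932]
0.15 [ 0.0927 -0.0029  0.0056 -0.0001 -0.0002 -0.2932]
0.05 [ 0.1155 -0.0092  0.0056 -0.0001 -0.0002 -0.3599]
0 [ 0.1266 -0.0132  0.0056 -0.0001 -0.0002 -0.3932]
```

```bash
python3 -m inch '[{"dx":0.005,"dy":0,"dz":0.002,"rx":0,"ry":0,"rz":-0.02},{"dx":0.01,"dy":0,"dz":0.004,"rx":0,"ry":0,"rz":-0.045},{"dx":0.015,"dy":0.001,"dz":0.005,"rx":0,"ry":0,"rz":-0.07},{"dx":0.022,"dy":0.002,"dz":0.005,"rx":0,"ry":0,"rz":-0.093},{"dx":0.029,"dy":0.002,"dz":0.005,"rx":0,"ry":0,"rz":-0.113}]';python3 - <<'E'
from go import *
for th in(.3,.2,.15,.05,0):
  p,a=door(th,-.041); print(th,rows(p,down(a)))
cv2.imwrite("pics/t2.png",cv2.resize(optics.grab_frame("scene")[90:270,280:520,::-1],None,fx=3.33,fy=3.33,interpolation=cv2.INTER_CUBIC))
E
```

```text
time: 4.55
tool_pos: [0.577, 0.1919, 0.1961]
tool_rot: [0.0, 0.924, 0.383, 0.0]
contact_force: [-0.2, -1.1, 3.2]
gripper_width: 0.002
grasp_force: 0.5
0.3 [ 0.0279  0.0049  0.0015  0.0004 -0.0005 -0.0787]
0.2 [ 0.0515  0.0061  0.0015  0.0005 -0.0005 -0.1454]
0.15 [ 0.0633  0.0058  0.0015  0.0005 -0.0005 -0.1787]
0.05 [ 0.0869  0.0035  0.0015  0.0005 -0.0005 -0.2454]
0 [ 0.0986  0.0014  0.0015  0.0005 -0.0004 -0.2787]
```

View pics/t2.png

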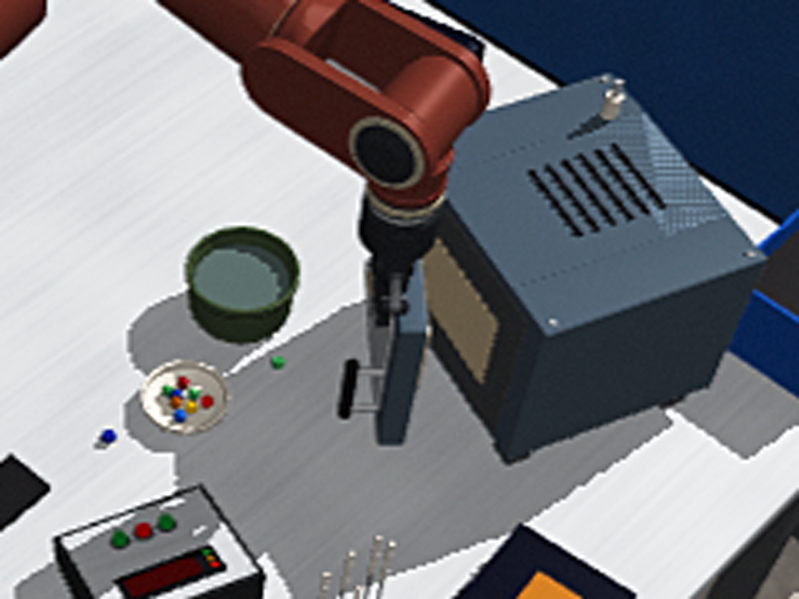

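The fingers rest on the door's outer face near the free edge, above the handle (crop (385,300)); the door is turning and the pot, dish and beads are undisturbed. I carry on along the arc.

```bash
python3 -m inch '[{"dx":0.006,"dy":0.001,"dz":0,"rx":0,"ry":0,"rz":-0.016},{"dx":0.012,"dy":0.002,"dz":0,"rx":0,"ry":0,"rz":-0.032},{"dx":0.018,"dy":0.003,"dz":0,"rx":0,"ry":0,"rz":-0.05},{"dx":0.024,"dy":0.004,"dz":0,"rx":0,"ry":0,"rz":-0.067},{"dx":0.03,"dy":0.005,"dz":0,"rx":0,"ry":0,"rz":-0.084}]';python3 -m inch '[{"dx":0.006,"dy":0,"dz":0,"rx":0,"ry":0,"rz":-0.016},{"dx":0.012,"dy":0,"dz":0,"rx":0,"ry":0,"rz":-0.032},{"dx":0.018,"dy":0,"dz":0,"rx":0,"ry":0,"rz":-0.048},{"dx":0.024,"dy":-0.001,"dz":0,"rx":0,"ry":0,"rz":-0.063},{"dx":0.029,"dy":-0.001,"dz":0,"rx":0,"ry":0,"rz":-0.08}]';python3 - <<'E'
from go import *
for th in(.15,.1,.05,0,-.02):
  p,a=door(th,-.041); print(th,rows(p,down(a)))
E
```

```text
time: 5.1
tool_pos: [0.5966, 0.2064, 0.1961]
tool_rot: [-0.0, 0.898, 0.44, 0.0]
contact_force: [-1.2, 0.3, 5.3]
gripper_width: 0.002
grasp_force: 0.5
time: 5.6
tool_pos: [0.6107, 0.2247, 0.1961]
tool_rot: [0.0, 0.87, 0.493, 0.001]
contact_force: [2.5, -2.4, 5.6]
gripper_width: 0.0
grasp_force: 0.4
0.15 [ 0.0032  0.0059  0.0014  0.001  -0.0005 -0.0151]
0.1 [ 0.0148  0.0079  0.0014  0.001  -0.0005 -0.0484]
0.05 [ 0.0266  0.0094  0.0014  0.001  -0.0005 -0.0818]
0 [ 0.0384  0.0102  0.0014  0.001  -0.0004 -0.1151]
-0.02 [ 0.0431  0.0104  0.0014  0.001  -0.0004 -0.1284]
```

```bash
python3 -m inch '[{"dx":0.003,"dy":0.004,"dz":-0.005,"rx":0,"ry":0,"rz":-0.015},{"dx":0.007,"dy":0.006,"dz":-0.005,"rx":0,"ry":0,"rz":-0.03},{"dx":0.011,"dy":0.007,"dz":-0.005,"rx":0,"ry":0,"rz":-0.042},{"dx":0.015,"dy":0.008,"dz":-0.005,"rx":0,"ry":0,"rz":-0.05},{"dx":0.018,"dy":0.008,"dz":-0.005,"rx":0,"ry":0,"rz":-0.06}]';python3 -m inch '[{"dx":0.003,"dy":0,"dz":0,"rx":0,"ry":0,"rz":-0.01},{"dx":0.006,"dy":0,"dz":0,"rx":0,"ry":0,"rz":-0.018},{"dx":0.009,"dy":0,"dz":0,"rx":0,"ry":0,"rz":-0.025},{"dx":0.012,"dy":0.001,"dz":0,"rx":0,"ry":0,"rz":-0.035},{"dx":0.015,"dy":0.001,"dz":0,"rx":0,"ry":0,"rz":-0.043}]';python3 - <<'E'
from go import *
for th in(.05,0,-.02):
  p,a=door(th,-.041); print(th,rows(p,down(a)))
cv2.imwrite("pics/t3.png",cv2.resize(optics.grab_frame("scene")[90:270,280:520,::-1],None,fx=3.33,fy=3.33,interpolation=cv2.INTER_CUBIC))
E
```

```text
time: 6.1
tool_pos: [0.6227, 0.2337, 0.1988]
tool_rot: [-0.0, 0.847, 0.532, -0.0]
contact_force: [0.4, -1.1, -0.7]
gripper_width: 0.002
grasp_force: 0.4
time: 6.6
tool_pos: [0.6289, 0.2442, 0.1996]
tool_rot: [0.0, 0.829, 0.559, 0.0]
contact_force: [-0.0, -1.2, 0.5]
gripper_width: -0.002
grasp_force: 0.4
0.05 [-0.0063  0.0014  0.0058  0.0002 -0.0001  0.0208]
0 [ 0.0052  0.004   0.0058  0.0002 -0.0001 -0.0125]
-0.02 [ 0.0099  0.0049  0.0058  0.0002 -0.0001 -0.0259]
```

View pics/t3.png

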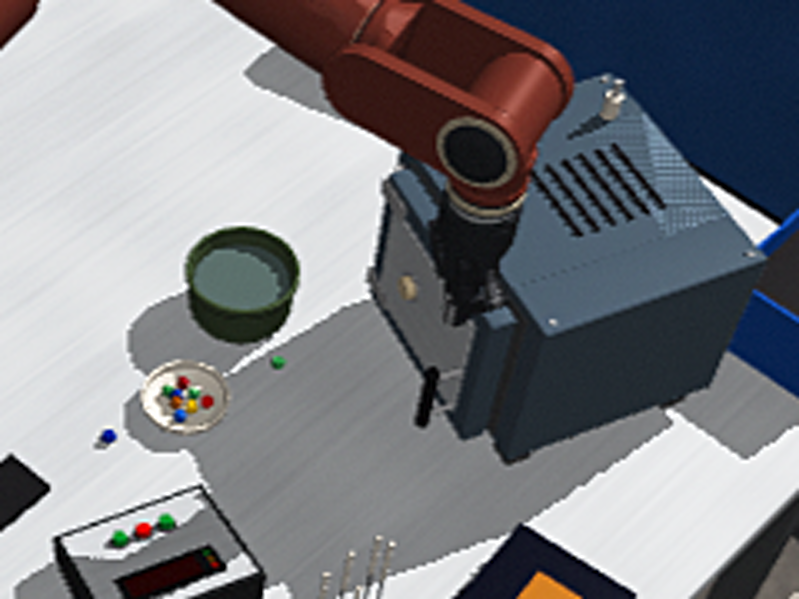

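The door is nearly shut, with a thin gap left at its free edge (crop (495,380)). I creep on until the force rises.

```bash
python3 -m inch '[{"dx":0.002,"dy":0.001,"dz":0,"rx":0,"ry":0,"rz":-0.005},{"dx":0.004,"dy":0.002,"dz":0,"rx":0,"ry":0,"rz":-0.01},{"dx":0.006,"dy":0.003,"dz":0,"rx":0,"ry":0,"rz":-0.013},{"dx":0.008,"dy":0.003,"dz":0,"rx":0,"ry":0,"rz":-0.013},{"dx":0.01,"dy":0.003,"dz":0,"rx":0,"ry":0,"rz":-0.013}]';python3 -m inch '[{"dx":0.002,"dy":0,"dz":0,"rx":0,"ry":0,"rz":0},{"dx":0.004,"dy":0,"dz":0,"rx":0,"ry":0,"rz":0},{"dx":0.006,"dy":0,"dz":0,"rx":0,"ry":0,"rz":0}]'
```

```text
time: 7.15
tool_pos: [0.6325, 0.2475, 0.1996]
tool_rot: [0.002, 0.824, 0.566, -0.004]
contact_force: [-9.4, -14.9, 5.1]
gripper_width: 0.001
grasp_force: 8.5
time: 7.45
tool_pos: [0.6324, 0.2474, 0.1996]
tool_rot: [0.004, 0.825, 0.565, -0.01]
contact_force: [-20.9, -29.3, 12.1]
gripper_width: 0.002
grasp_force: 17.2
```

```bash
python3 -m inch '[{"dx":-0.006,"dy":0,"dz":0,"rx":0,"ry":0,"rz":0},{"dx":-0.015,"dy":0,"dz":0,"rx":0,"ry":0,"rz":0},{"dx":-0.05,"dy":0,"dz":0,"rx":0,"ry":0,"rz":0},{"dx":-0.1,"dy":0,"dz":0,"rx":0,"ry":0,"rz":0},{"dx":-0.13,"dy":0,"dz":-0.1,"rx":0,"ry":0,"rz":0}]' -0.12;python3 -m inch '[{"dx":-0.05,"dy":0,"dz":-0.15,"rx":0,"ry":0,"rz":0},{"dx":-0.05,"dy":0,"dz":-0.15,"rx":0,"ry":0,"rz":0},{"dx":-0.05,"dy":0,"dz":-0.15,"rx":0,"ry":0,"rz":0}]'
python3 - <<'E'
from go import *
cv2.imwrite("pics/t4.png",cv2.resize(optics.grab_frame("scene")[90:270,280:520,::-1],None,fx=3.33,fy=3.33,interpolation=cv2.INTER_CUBIC))
# controller pose / press target
C=(0.5604,-0.1089,-0.357);c,s=np.cos(C[2]),np.sin(C[2]);sl=.261
S=p2w("top",183/4+275,237/4+200,.066);n=np.array([-np.sin(sl)*c,-np.sin(sl)*s,np.cos(sl)])
L,Rr=[p2w("top",u/4+275,v/4+200,.066) for u,v in((148,222),(220,250))]
print("S",S,"row yaw",np.arctan2(*(L-Rr)[1::-1])-np.pi/2,np.linalg.norm(L-Rr), "mid",(L+Rr)/2)
y=np.array([s,-c,0]);z=-n;Rt=np.c_[np.cross(y,z),y,z]
for d in(.15,.05): print(d,S+n*d,rows(S+n*d,Rt))
print(rows([.53,0.1,.33],down(.41)))
E
```

```text
time: 7.95
tool_pos: [0.5943, 0.1642, 0.2354]
tool_rot: [-0.005, 0.825, 0.566, -0.01]
contact_force: [-0.1, 0.1, -1.9]
gripper_width: 0.442
grasp_force: 0.0
time: 8.25
tool_pos: [0.5882, 0.1291, 0.3736]
tool_rot: [0.002, 0.824, 0.566, 0.004]
contact_force: [-0.1, 0.3, -0.0]
gripper_width: 0.439
grasp_force: 0.0
S [ 0.5277 -0.0965  0.066 ] row yaw -0.37541487099497384 0.05218394338595443 mid [ 0.5283 -0.0971  0.066 ]
0.15 [ 0.4914 -0.0829  0.2109] [-0.2919 -0.0214  0.2063 -0.1322  0.1275  1.0336]
0.05 [ 0.5156 -0.092   0.1143] [-0.2922  0.0094  0.3275 -0.1322  0.1275  1.0336]
[-0.0602 -0.0567  0.0584  0.0063 -0.0071  0.5286]
```

View pics/t4.png

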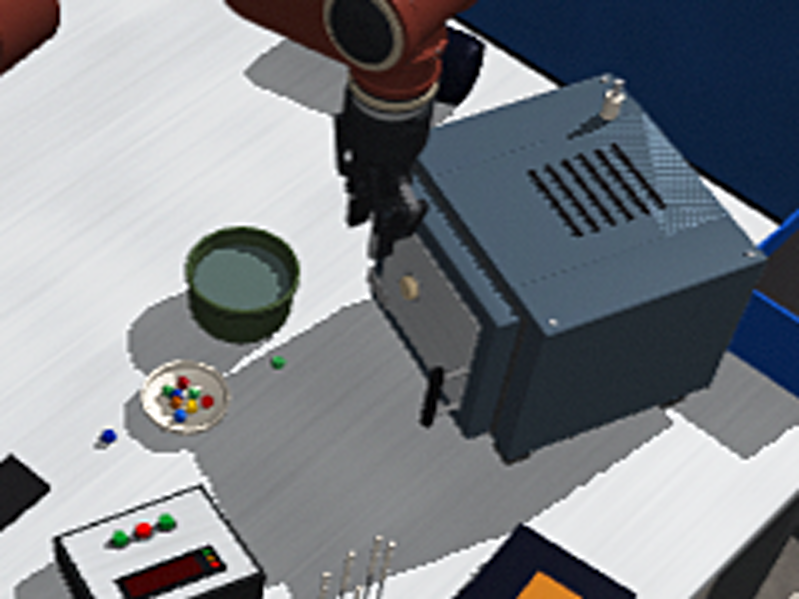

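The door now lies parallel to the kiln front, with only an even seam (crop (415,165) to (515,320)); the tool stalled at the predicted shut position. On to the keys.

```bash
cat >> go.py <<'E'
def press(d,C=-.365,S=(.528,-.0968,.066),sl=.261):
    c,s=np.cos(C),np.sin(C);n=np.array([-np.sin(sl)*c,-np.sin(sl)*s,np.cos(sl)])
    y=np.array([s,-c,0]);return np.array(S)+n*d,np.c_[np.cross(y,-n),y,-n]
E
python3 -m inch '[{"dx":-0.29,"dy":-0.02,"dz":0.1,"rx":-0.06,"ry":0.06,"rz":0.5},{"dx":-0.29,"dy":-0.02,"dz":0.1,"rx":-0.06,"ry":0.06,"rz":0.5},{"dx":-0.29,"dy":-0.02,"dz":0.1,"rx":-0.06,"ry":0.06,"rz":0.5},{"dx":-0.29,"dy":-0.02,"dz":0.1,"rx":-0.06,"ry":0.06,"rz":0.5},{"dx":-0.29,"dy":-0.02,"dz":0.1,"rx":-0.06,"ry":0.06,"rz":0.5}]'
python3 - <<'E'
from go import *
print(rows(*press(.12)))
E
```

```text
time: 8.8
tool_pos: [0.4883, -0.0823, 0.2865]
tool_rot: [0.011, 0.972, 0.227, 0.061]
contact_force: [-0.2, -2.0, -0.7]
gripper_width: 0.439
grasp_force: 0.0
[-0.0048  0.0033  0.1314 -0.0713  0.0787  0.5432]
```

```bash

python3 -m inch '[{"dx":-0.005,"dy":0.003,"dz":0.1,"rx":-0.071,"ry":0.079,"rz":0.543},{"dx":-0.005,"dy":0.003,"dz":0.1,"rx":-0.071,"ry":0.079,"rz":0.543},{"dx":-0.005,"dy":0.003,"dz":0.1,"rx":-0.071,"ry":0.079,"rz":0.543},{"dx":-0.005,"dy":0.003,"dz":0.13,"rx":-0.071,"ry":0.079,"rz":0.543},{"dx":-0.005,"dy":0.003,"dz":0.13,"rx":-0.071,"ry":0.079,"rz":0.543}]'
python3 - <<'E'
from go import *
print(rows(*press(.06)))
E
```

```text
time: 9.3
tool_pos: [0.4978, -0.0837, 0.18]
tool_rot: [0.022, 0.982, -0.141, 0.12]
contact_force: [-0.3, 0.8, -0.2]
gripper_width: 0.438
grasp_force: 0.0
[ 0.004   0.0029  0.0732 -0.0075  0.0114  0.052 ]
```

```bash

python3 -m inch '[{"dx":0.004,"dy":0.003,"dz":0.04,"rx":-0.007,"ry":0.011,"rz":0.052},{"dx":0.004,"dy":0.003,"dz":0.073,"rx":-0.007,"ry":0.011,"rz":0.052},{"dx":0.004,"dy":0.003,"dz":0.09,"rx":-0.007,"ry":0.011,"rz":0.052},{"dx":0.004,"dy":0.003,"dz":0.09,"rx":-0.007,"ry":0.011,"rz":0.052}]'
python3 - <<'E'
from go import *
print(rows(*press(.03)))
a=optics.grab_frame("top")[:,:,::-1];b=optics.grab_frame("scene")[:,:,::-1]
f=lambda i,r,c:cv2.resize(i[r:r+100,c:c+100],(400,400),interpolation=cv2.INTER_CUBIC)
cv2.imwrite("pics/k1.png",np.hstack([f(a,200,270),f(b,205,280)]))
cv2.imwrite("pics/d.png",cv2.resize(a[130:310,20:260],None,fx=3.33,fy=3.33,interpolation=cv2.INTER_CUBIC))
E
```

```text
time: 9.7
tool_pos: [0.5173, -0.0926, 0.1123]
tool_rot: [0.023, 0.976, -0.177, 0.128]
contact_force: [0.1, 0.7, 0.1]
gripper_width: 0.436
grasp_force: 0.0
[-0.001   0.0001  0.0221 -0.0007  0.0006  0.0043]
```

View pics/k1.png

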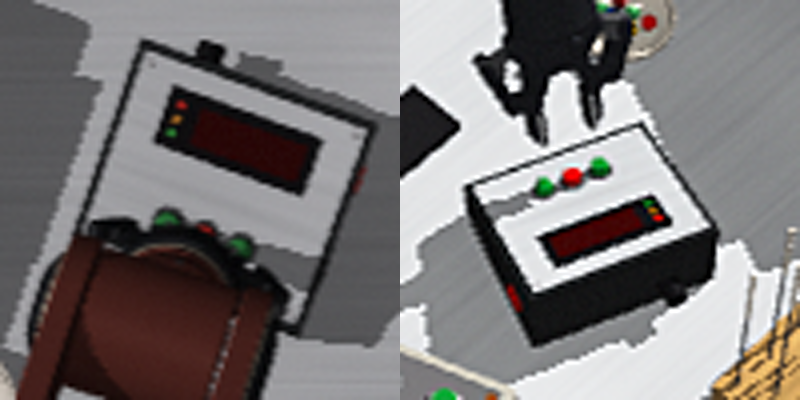

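View pics/d.png

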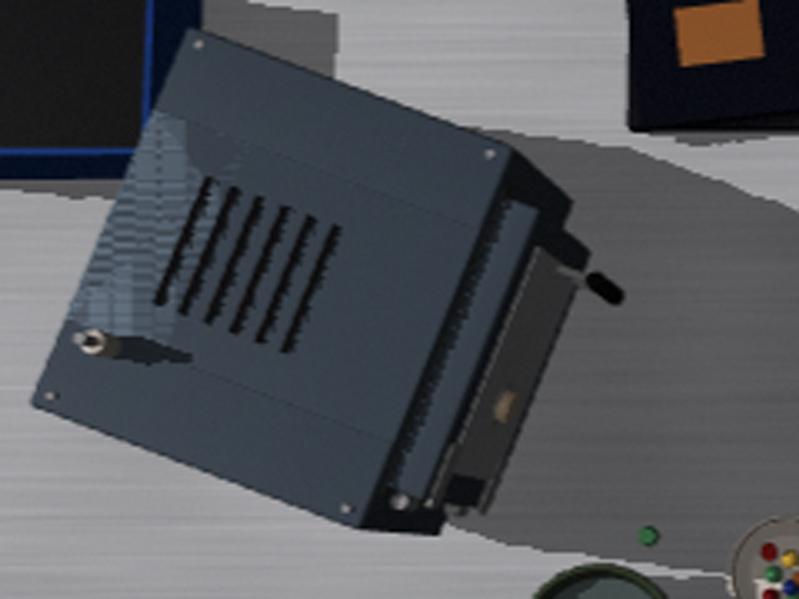

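The door is shut: its top edge (crop (535,205) to (400,495)) runs parallel to the kiln front. In the scene view the fingertips at (540,143) and (595,128) line up with the green keys at (545,187) and (600,167).

```bash
python3 - <<'E'
from go import *
s=state();w=s["tool_rot"];R=Ro.from_quat([w[1],w[2],w[3],w[0]]).as_matrix();p=s["tool_pos"]
f=lambda X:(w2p("scene",X)-[280,205])*4+[400,0]
for back in(0,.006,.012): print(back,[f(p+R@[0,y,-back]) for y in(.026,-.026)])
S,Rt=press(0)
for z in(0,-.006):print("keys",z,[f(S+Rt@[0,y,0]+[0,0,z]) for y in(.026,-.026)])
E
```

```text
0 [array([534.2087, 141.7783]), array([591.4097, 121.5352])]
0.006 [array([533.4078, 136.4164]), array([590.7483, 116.1623])]
0.012 [array([532.603 , 131.0291]), array([590.0839, 110.7641])]
keys 0 [array([538.9316, 183.1273]), array([595.0717, 163.3115])]
keys -0.006 [array([538.9859, 186.9643]), array([594.9662, 167.1798])]
```

```bash

python3 -m inch '[{"dx":-0.001,"dy":0,"dz":0.02,"rx":0,"ry":0,"rz":0.004},{"dx":-0.001,"dy":0,"dz":0.035,"rx":0,"ry":0,"rz":0.004},{"dx":-0.001,"dy":0,"dz":0.045,"rx":0,"ry":0,"rz":0.004},{"dx":-0.001,"dy":0,"dz":0.045,"rx":0,"ry":0,"rz":0.004},{"dx":-0.001,"dy":0,"dz":0.045,"rx":0,"ry":0,"rz":0.004}]'
python3 - <<'E'
from go import *
print(rows(*press(0)))
b=optics.grab_frame("scene")[:,:,::-1]
cv2.imwrite("pics/k2.png",cv2.resize(b[215:275,300:360],(600,600),interpolation=cv2.INTER_CUBIC))
E
```

```text
time: 10.3
tool_pos: [0.5268, -0.0964, 0.0801]
tool_rot: [0.024, 0.975, -0.18, 0.13]
contact_force: [-0.2, 0.5, 0.6]
gripper_width: 0.441
grasp_force: 0.0
[-0.0031 -0.      0.0175 -0.0006 -0.0026  0.0002]
```

View pics/k2.png

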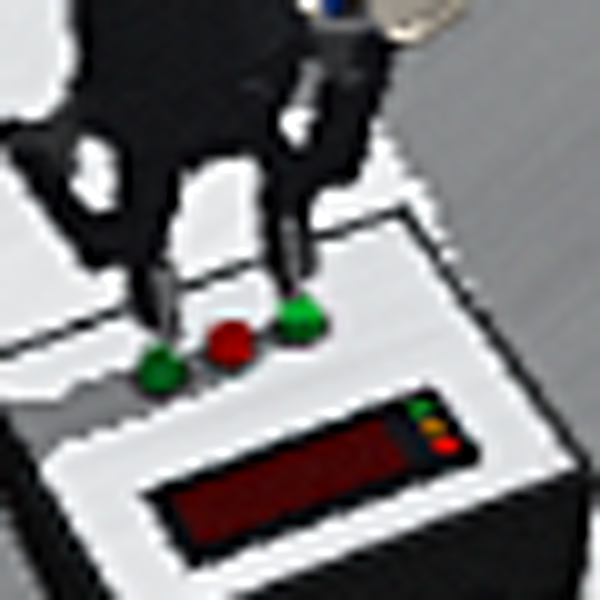

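The fingertips (160,340) and (290,292) stand just above the two green keys (162,370) and (300,318), with clear space over the red one. I open them about 2 mm more and press with force checks.

```bash

python3 -m inch '[{"dx":-0.002,"dy":0,"dz":0,"rx":0,"ry":0,"rz":0},{"dx":-0.002,"dy":0,"dz":0.004,"rx":0,"ry":0,"rz":0},{"dx":-0.002,"dy":0,"dz":0.008,"rx":0,"ry":0,"rz":0},{"dx":-0.002,"dy":0,"dz":0.011,"rx":0,"ry":0,"rz":0},{"dx":-0.002,"dy":0,"dz":0.013,"rx":0,"ry":0,"rz":0}]' -0.08
python3 -m inch '[{"dx":0,"dy":0,"dz":0.001,"rx":0,"ry":0,"rz":0},{"dx":0,"dy":0,"dz":0.002,"rx":0,"ry":0,"rz":0}]'
python3 -m inch '[{"dx":0,"dy":0,"dz":0.001,"rx":0,"ry":0,"rz":0},{"dx":0,"dy":0,"dz":0.002,"rx":0,"ry":0,"rz":0}]'
python3 - <<'E'
from go import *
print(rows(*press(0)))
E
```

```text
time: 10.85
tool_pos: [0.5276, -0.0967, 0.069]
tool_rot: [0.024, 0.975, -0.18, 0.13]
contact_force: [0.1, 0.2, -0.1]
gripper_width: 0.457
grasp_force: 0.0
time: 11.05
tool_pos: [0.5282, -0.0969, 0.0678]
tool_rot: [0.024, 0.975, -0.18, 0.13]
contact_force: [0.2, 0.2, -0.0]
gripper_width: 0.459
grasp_force: 0.0
time: 11.25
tool_pos: [0.5286, -0.097, 0.0664]
tool_rot: [0.024, 0.975, -0.18, 0.13]
contact_force: [-0.5, 0.1, -0.2]
gripper_width: 0.463
grasp_force: 0.0
[-0.0009 -0.      0.0003 -0.0006 -0.0026  0.0002]
```

```bash
for i in 1; do
python3 -m inch '[{"dx":-0.001,"dy":0,"dz":0.0012,"rx":0,"ry":0,"rz":0},{"dx":-0.001,"dy":0,"dz":0.0025,"rx":0,"ry":0,"rz":0}]'
python3 -m inch '[{"dx":0,"dy":0,"dz":0.0012,"rx":0,"ry":0,"rz":0},{"dx":0,"dy":0,"dz":0.0025,"rx":0,"ry":0,"rz":0}]'
python3 -m inch '[{"dx":0,"dy":0,"dz":0.0012,"rx":0,"ry":0,"rz":0},{"dx":0,"dy":0,"dz":0.0025,"rx":0,"ry":0,"rz":0}]'; done
```

```text
time: 11.45
tool_pos: [0.5286, -0.097, 0.0646]
tool_rot: [0.024, 0.975, -0.18, 0.13]
contact_force: [-1.7, 1.5, 3.0]
gripper_width: 0.459
grasp_force: 1.5
time: 11.65
tool_pos: [0.5291, -0.0972, 0.0627]
tool_rot: [0.024, 0.975, -0.18, 0.13]
contact_force: [-2.0, 0.5, 4.5]
gripper_width: 0.46
grasp_force: 2.4
time: 11.85
tool_pos: [0.5295, -0.0974, 0.0608]
tool_rot: [0.024, 0.975, -0.18, 0.13]
contact_force: [-3.5, 0.5, 6.4]
gripper_width: 0.459
grasp_force: 3.3
```

```bash

python3 -m inch '[{"dx":0,"dy":0,"dz":0.0012,"rx":0,"ry":0,"rz":0},{"dx":0,"dy":0,"dz":0.0025,"rx":0,"ry":0,"rz":0}]'
python3 -m inch '[{"dx":0,"dy":0,"dz":0.001,"rx":0,"ry":0,"rz":0},{"dx":0,"dy":0,"dz":0.001,"rx":0,"ry":0,"rz":0}]'
```

```text
time: 12.05
tool_pos: [0.5299, -0.0975, 0.0596]
tool_rot: [0.024, 0.975, -0.18, 0.13]
contact_force: [-11.9, 3.6, 18.2]
gripper_width: 0.46
grasp_force: 10.6
time: 12.25
tool_pos: [0.5299, -0.0975, 0.0595]
tool_rot: [0.024, 0.975, -0.18, 0.129]
contact_force: [-13.8, 3.8, 18.7]
gripper_width: 0.462
grasp_force: 11.0
```

```bash

H() { :; }
python3 -m inch '[{"dx":0,"dy":0,"dz":0,"rx":0,"ry":0,"rz":0},{"dx":0,"dy":0,"dz":0,"rx":0,"ry":0,"rz":0},{"dx":0,"dy":0,"dz":0,"rx":0,"ry":0,"rz":0},{"dx":0,"dy":0,"dz":0,"rx":0,"ry":0,"rz":0},{"dx":0,"dy":0,"dz":0,"rx":0,"ry":0,"rz":0}]'
python3 -m inch '[{"dx":0,"dy":0,"dz":0,"rx":0,"ry":0,"rz":0},{"dx":0,"dy":0,"dz":0,"rx":0,"ry":0,"rz":0},{"dx":0,"dy":0,"dz":0,"rx":0,"ry":0,"rz":0},{"dx":0,"dy":0,"dz":0,"rx":0,"ry":0,"rz":0},{"dx":0,"dy":0,"dz":0,"rx":0,"ry":0,"rz":0}]' >/dev/null
python3 -m inch '[{"dx":0,"dy":0,"dz":0,"rx":0,"ry":0,"rz":0},{"dx":0,"dy":0,"dz":0,"rx":0,"ry":0,"rz":0},{"dx":0,"dy":0,"dz":0,"rx":0,"ry":0,"rz":0},{"dx":0,"dy":0,"dz":0,"rx":0,"ry":0,"rz":0},{"dx":0,"dy":0,"dz":0,"rx":0,"ry":0,"rz":0}]' >/dev/null
python3 -m inch '[{"dx":0,"dy":0,"dz":0,"rx":0,"ry":0,"rz":0},{"dx":0,"dy":0,"dz":0,"rx":0,"ry":0,"rz":0},{"dx":0,"dy":0,"dz":0,"rx":0,"ry":0,"rz":0},{"dx":0,"dy":0,"dz":0,"rx":0,"ry":0,"rz":0},{"dx":0,"dy":0,"dz":0,"rx":0,"ry":0,"rz":0}]' >/dev/null
python3 -m inch '[{"dx":0,"dy":0,"dz":0,"rx":0,"ry":0,"rz":0},{"dx":0,"dy":0,"dz":0,"rx":0,"ry":0,"rz":0},{"dx":0,"dy":0,"dz":0,"rx":0,"ry":0,"rz":0},{"dx":0,"dy":0,"dz":0,"rx":0,"ry":0,"rz":0},{"dx":0,"dy":0,"dz":0,"rx":0,"ry":0,"rz":0}]' >/dev/null
python3 -m inch '[{"dx":0,"dy":0,"dz":0,"rx":0,"ry":0,"rz":0},{"dx":0,"dy":0,"dz":0,"rx":0,"ry":0,"rz":0},{"dx":0,"dy":0,"dz":0,"rx":0,"ry":0,"rz":0},{"dx":0,"dy":0,"dz":0,"rx":0,"ry":0,"rz":0},{"dx":0,"dy":0,"dz":0,"rx":0,"ry":0,"rz":0}]'
python3 -m inch '[{"dx":0,"dy":0,"dz":-0.005,"rx":0,"ry":0,"rz":0},{"dx":0,"dy":0,"dz":-0.02,"rx":0,"ry":0,"rz":0},{"dx":0,"dy":0,"dz":-0.05,"rx":0,"ry":0,"rz":0},{"dx":0,"dy":0,"dz":-0.1,"rx":0,"ry":0,"rz":0},{"dx":0,"dy":0,"dz":-0.15,"rx":0,"ry":0,"rz":0}]'
python3 -m inch '[{"dx":0,"dy":0,"dz":-0.05,"rx":0,"ry":0,"rz":0},{"dx":0,"dy":0,"dz":-0.05,"rx":0,"ry":0,"rz":0},{"dx":0,"dy":0,"dz":-0.05,"rx":0,"ry":0,"rz":0}]'
python3 - <<'E'
from h import *
b=optics.grab_frame("scene")[:,:,::-1]
cv2.imwrite("pics/k3.png",cv2.resize(b[140:300,240:440],(800,640),interpolation=cv2.INTER_CUBIC)[:600])
E
```

```text
time: 12.75
tool_pos: [0.5299, -0.0975, 0.0596]
tool_rot: [0.024, 0.975, -0.18, 0.129]
contact_force: [-13.8, 3.4, 19.0]
gripper_width: 0.46
grasp_force: 10.8
time: 15.25
tool_pos: [0.53, -0.0975, 0.0596]
tool_rot: [0.024, 0.975, -0.18, 0.129]
contact_force: [-13.4, 3.2, 18.3]
gripper_width: 0.46
grasp_force: 10.8
time: 15.75
tool_pos: [0.4992, -0.086, 0.1735]
tool_rot: [0.023, 0.975, -0.18, 0.129]
contact_force: [1.5, -0.3, 0.4]
gripper_width: 0.46
grasp_force: 0.0
time: 16.05
tool_pos: [0.4911, -0.0828, 0.2135]
tool_rot: [0.024, 0.975, -0.18, 0.131]
contact_force: [0.2, 0.0, -0.5]
gripper_width: 0.461
grasp_force: 0.0
```

View pics/k3.png

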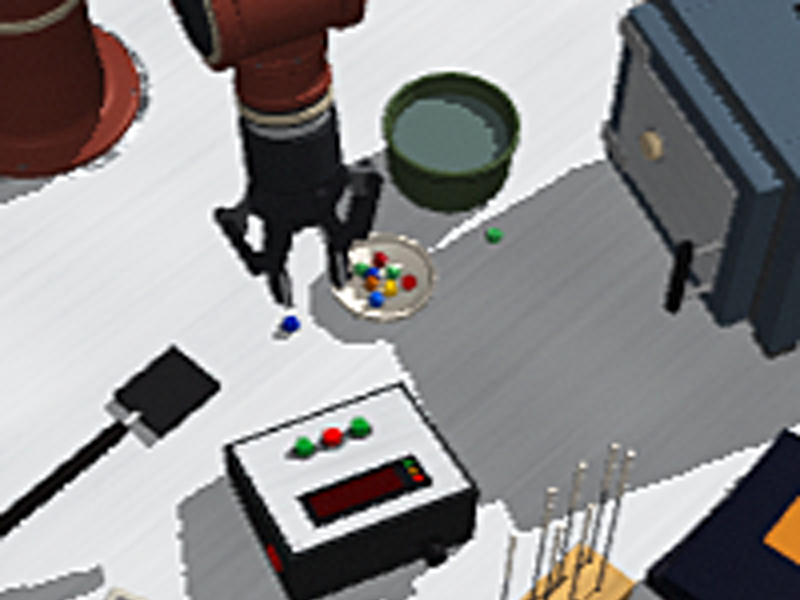

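The keys are back up at (305,447), (332,437) and (360,427), the door is shut, the gripper is clear, and the bench is undisturbed.

```bash
python3 -c "
from plant import ticket;print(ticket.job_done())"
```

```text
the job is handed in; nothing more can be done
None
```

I eased the kiln door shut, held both green keys down for just over three seconds and released them, then handed the job in at about 16 s; both keys reaching bottom is judged from the press force, since no start indicator showed in the picture.

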